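# Find the hardened machine foot and scrap it

### The arm

A 6-joint arm with a two-finger parallel gripper is mounted at the origin on the work surface. World frame = base frame: x ahead of the robot, y to its left, z up, the work surface at z = 0. Lengths are in mm, angles in rad, forces in N, time in s.
With the tool pointing down it reaches from about 325 to 775 mm from the base axis. Payload 9.3 kg.
Tool frame: the origin (TCP) lies midway between the tips of the shut fingers; the grasp point (between the pads) lies 19 mm behind it (r.grasp_offset is the distance from the TCP to the grasp point, in mm); z points along the fingers, y is the line along which they close (so a half turn about z gives the same grasp; the last joint's range is limited). The gripper opens to 85 mm and grips with 20 to 120 N. Pads are 22 mm wide; open, the fingers measure 114 mm over their backs; the gripper's body (76 mm by 85 mm) begins 54 mm behind the grasp point. The pads swing forward as they close: fully open they stand 13 mm farther back than shut.
Start: joints at [1.075, 0.259, 0.021, 1.334, 0, 1.418], TCP at [184.87, 517.996, 231.279] pointing down, gripper open.
Joint ranges: [-3.04, 3.04], [-0.91, 1.82], [-1.04, 1.36], [-1.92, 1.95], [-1.52, 1.45], [-3.14, 3.14]. Speed limits (rad/s): [2.22, 2.22, 2.79, 3.14, 3.14, 3.14].

### API

Orientations are given as [roll, pitch, yaw] about the fixed x, y, z axes, in that order (R = Rz(yaw) Ry(pitch) Rx(roll)).
In Python, from plant import readout, snapshot, workorder, r gives the robot as it stands. The module is installed in compiled form; this text tells all that it offers.
- The arm moves only by the tool step_arm, never from a script. Its argument "moves" is text: rows parted by semicolons, each of 6 numbers parted by spaces: the shift along the tool's x, y, z in m, then the turn, a rotation vector about the tool's x, y, z in degrees. A call has 1 to 10 rows; each row shifts and turns the commanded pose from where the row before left it, along the tool's axes as they then stand; what a row does not reach is not made up. A row lasts 1/12 s, in which the tool goes at most 41.7 mm and 7.16 degrees, less where a joint would pass 70% of its speed; a pose out of reach is approached as far as the arm can. A call with a gripper value outside its range is refused whole. "grip" is the opening, from 0 (shut) to 1 (fully open), set as the call begins (left out, the last holds). The fingers move at their own pace and stop on an object; the grip force is fixed at half the most. Time passes only in rows, so rows that do not move let the fingers close. It gives the time, the measured TCP pose, the force, the opening and the grip force at its end, in the units of the state.
- readout.get_state(): the state, without advancing time (a new reading comes with each control period).
- snapshot(name): name is "scene" or "side" or "wrist"; returns a dict with "image" (384x512x3 uint8, blue, green, red), "z_map" (384x512 float32, mm along the optical axis (not along the pixel's ray), 0 where there is no reading), "vertical_fov" (degrees; the focal length in pixels is half the picture's height over the tangent of half this angle, whatever the lens; pixels are square), "cx", "cy" (the principal point, pixels), "k1" (the pictures are not rectified: a ray, as slopes to the right and down, at radius r is drawn at 1 + k1 r^2 times it, then the intrinsics apply), "rvec" (rotation vector, rad) and "tvec" (3), from world to camera coordinates, as OpenCV has them. Camera axes: x right, y down, z forward; pixel columns grow to the right and rows downward; lengths in mm; the calibration is good to about 2 mm. A picture is of the moment at which its call begins.
- workorder.sign_off(): hands the job in; it is judged then, once.
The state is a dict: "time": time; "joint_positions": joint angles; "dq": joint speeds; "joint_efforts": joint torques, N m; "position": TCP position; "tcp_rot": TCP orientation; "ft_force": force on the tool from outside, world axes, zero at the start; "moment": the same for the moment, N m; "finger_gap": finger opening in mm; "grasp_force": force on a finger pad.
Only numpy, scipy, OpenCV 4.12 (cv2) and the standard library are available. Lean on these libraries where they do the work, as an engineer would, in place of code of your own. Each camera call takes 0.05 s, during which the arm holds its last target. There are 200 camera calls.

### The job

One of the three rubber machine feet in the wooden rack has gone hard with age, though all look alike. Find it by pressing the rubber tops straight down by about 6 mm with closed fingers and feeling which pushes back hardest (never press a top in by more than 9 mm), then set the hard foot down gently in the steel tray, without dropping it, and leave the two soft feet in their recesses. Do not disturb the small carved bird.

Things in the scene. Friction and masses are not known exactly. Their poses are not given: they have to be found in the camera images.
- rack: Fixed wooden board, 90 x 290 x 18 mm (x, y, z); origin at the centre of its underside, on the table. Three round recesses, 48 mm wide and 6 mm deep, in a row along its y axis, 90 mm apart, hold three machine feet that look alike (see seat_1, pad_a); which recess holds the hard one changes. A screwdriver lies along its +x side.
- seat_1 (a point): Centre of the floor of the recess at the rack's -y end, 12 mm above the table; axes as the rack. On it, centred within 2 mm, stands a foot: an upright aluminium cup (picked by this), 44 mm across, 28 mm high, with a round rubber top 32 mm across rising from it. The free top of the rubber is 43 to 51 mm above the seat, screwed differently on each foot and not measured.
- seat_2 (a point): Centre of the floor of the middle recess, as seat_1.
- seat_3 (a point): Centre of the floor of the recess at the rack's +y end, as seat_1.
- tray: Fixed open steel scrap tray, 150 x 150 mm, 36 mm high, walls 3 mm, empty; origin at the centre of its underside, on the table. Its floor is a springy mat-faced plate 12 mm above the table, which gives about 3 N per mm, up to 5 mm. An offcut of wood (40 x 90 x 22 mm) lies beyond its +x side.
- bird: Bystander: small loose carved wooden bird on a round base 36 mm across, 58 mm high, 68 mm long; origin at the centre of its underside, z up. It stands about 120 mm from the rack's middle line, beyond its +x side, near seat_3.
- pad_a (a joint): How far the rubber top of one of the feet is pressed in (m), 0 when free; which recess it is in is not told and changes. The rubber gives straight down like a spring: about 0.9 N per mm in the two soft feet (120 g each), 2.4 N per mm in the hard one (160 g). It bottoms out at 10.5 mm.
- pad_b (a joint): The same for another of the three feet.
- pad_c (a joint): The same for the remaining foot.
Things that resemble listed ones, but are neither listed nor needed, are in the scene too. Leave any green or yellow look-alike of the part that bears pad_b alone.

How it is judged:
By the outcome, as a careful person would: the job done as asked, in the order asked, and still so for the second after the job is handed in, with the robot touching nothing.
It also fails if it takes over 61 s, if anything falls off the work surface, if the arm or the gripper's body presses on something with over 40 N, if the wrist force passes 120 N, or if a joint passes its speed limit or range.

## Working session

There is one attempt and no reset: what is moved stays moved. The work goes in short steps, Python scripts to look and compute and a tool call to move; the robot and the scene stay as the last step left them, time stands still between calls to the robot, and variables do not carry over. Pictures are saved under pics/ and viewed, at most 10 in all, crops included, and the job is handed in when it is done.

Besides the shell and the picture viewer there is one more tool, called in YAML: its name, and indented under it one key for each argument. step_arm: Moves the arm, as the interface text tells. Its arguments: {"type":"object","properties":{"moves":{"type":"string"},"grip":{"type":"number"}},"required":["moves"]}

```bash
mkdir -p pics
cat > h.py <<'E'
import numpy as np, cv2
from plant import readout, snapshot, workorder, r
def K(s):
    h,w=s["image"].shape[:2]; f=h/2/np.tan(np.radians(s["vertical_fov"])/2)
    return np.array([[f,0,s["cx"]],[0,f,s["cy"]],[0,0,1.]]),np.array([s["k1"],0,0,0,0.])
def cloud(s):
    k,d=K(s); h,w=s["image"].shape[:2]
    u,v=np.meshgrid(np.arange(w),np.arange(h))
    n=cv2.undistortPoints(np.stack([u,v],-1).reshape(-1,1,2).astype(float),k,d).reshape(h,w,2)
    z=s["z_map"][...,None]; c=np.concatenate([n*z,z],-1).astype(float)
    R=cv2.Rodrigues(np.array(s["rvec"],float))[0]; t=np.array(s["tvec"],float).ravel()
    P=(c-t)@R; P[s["z_map"]<=0]=np.nan
    return P
E
python3 - <<'E'
from h import *
ims=[]
for n in("scene","side","wrist"):
    s=snapshot(n); cv2.imwrite(f"pics/{n}0.png",s["image"]); np.savez(f"{n}0.npz",**s)
    R=cv2.Rodrigues(np.array(s["rvec"],float))[0]; print(n,(-R.T@np.array(s["tvec"],float).ravel()).round(),s["k1"],s["vertical_fov"],(s["z_map"]>0).mean())
st=readout.get_state();print(st)
E
```

```text
scene [850. 546. 718.] -0.1336564542009336 49.11497060089051 0.9958038330078125
side [  17. -505.  427.] 0.016640446238151682 50.40555892230495 0.9960378011067709
wrist [107. 544. 374.] -0.07424512667297496 60.80475700558643 0.9960428873697916
{'time': 0.15, 'joint_positions': array([ 1.07539594e+00,  2.59061710e-01,  2.09431302e-02,  1.33370107e+00,
       -2.29319683e-06,  1.41819733e+00]), 'dq': array([-2.65330896e-05, -8.09579548e-04,  1.42334293e-03,  1.52206364e-03,
       -1.46960531e-03, -1.73716366e-03]), 'joint_efforts': array([ 3.24074084e-03, -5.55972934e+01,  3.44661570e+01,  1.13644270e-02,
       -1.47885121e-04,  5.64214403e-06]), 'position': array([184.77271653, 517.8096142 , 230.80844875]), 'tcp_rot': array([-3.14058088e+00, -1.53285631e-04,  2.79879118e+00]), 'ft_force': array([ 1.13858266,  0.86882954, -0.83457116]), 'moment': array([-0.05349701, -0.02963366, -0.05244984]), 'grasp_force': 0.0, 'finger_gap': 85.24252274789394}
```

View pics/scene0.png

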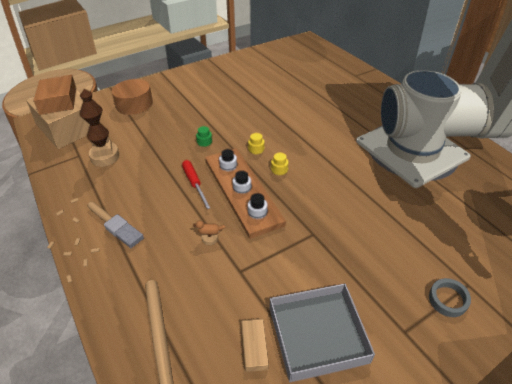

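View pics/side0.png

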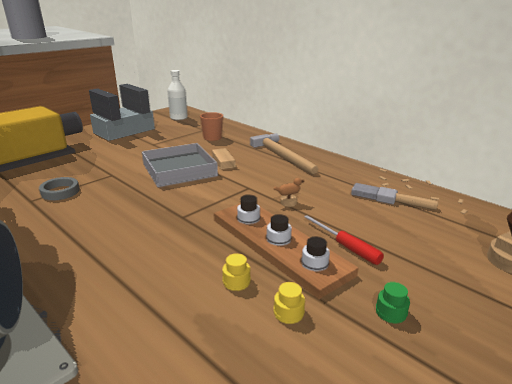

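The scene view shows the rack with three black-topped feet at about (228,160), (242,182) and (258,206). The bird is at (208,230), the tray at (320,332), and the yellow and green look-alikes are beside the rack. The side view agrees, with tops at (249,203), (280,223) and (316,246) and the bird at (290,188).

```bash
cat > m.py <<'E'
from h import *
def ld(n): return dict(np.load(n+"0.npz"))
for n,box in(("scene",(200,145,280,225)),("side",(225,190,340,275))):
    s=ld(n);P=cloud(s);im=s["image"];x0,y0,x1,y1=box
    m=np.zeros(im.shape[:2],np.uint8);m[y0:y1,x0:x1]=(im.max(-1)<60)[y0:y1,x0:x1]
    N,L,st,c=cv2.connectedComponentsWithStats(m)
    for i in range(1,N):
        if st[i,4]<40: continue
        Q=P[L==i];zt=np.nanpercentile(Q[:,2],95);T=Q[Q[:,2]>zt-2.5]
        e=[np.nanpercentile(T[:,j],[1,99]).round(1) for j in(0,1)]
        print(n,c[i].round(),st[i,4],"z",zt.round(1),"mid",[round(a.mean(),1) for a in e],e)
s=ld("scene");P=cloud(s)
hsv=cv2.cvtColor(s["image"],cv2.COLOR_BGR2HSV)
z=P[...,2]
def rect(n,sel):
    q=P[sel][:,:2].astype(np.float32);print(n,len(q),cv2.minAreaRect(q),np.nanmedian(P[sel][:,2]))
v,u=np.mgrid[:384,:512]
box=lambda a,b,c,d:(u>a)&(v>b)&(u<c)&(v<d)
rect("rack top",box(195,140,300,245)&(z>14)&(z<21)&(hsv[...,1]>90)&~box(180,150,211,215)&~box(190,215,228,250))
rect("tray rim",box(255,275,385,384)&(z>31)&(z<42))
rect("tray floor",box(285,300,355,365))
rect("offcut",box(235,310,275,384)&(z>17)&(z<27))
rect("bird",box(188,215,228,248)&(z>8)&(z<70))
rect("screwdr",box(178,155,212,212)&(z>5)&(z<40))
rect("yellow1",box(245,128,270,157)&(z>10)); rect("yellow2",box(268,148,292,178)&(z>10))
for p in((100,100),(150,250),(400,250)): print(P[p[1],p[0]].round(1))
for n in("scene","side"):
    s=ld(n);k,d=K(s);print(n,cv2.projectPoints(np.array([[184.8,517.8,231.]]),np.array(s["rvec"],float),np.array(s["tvec"],float),k,d)[0].ravel())
E
python3 m.py
```

```text
scene [227. 155.] 107 z 58.2 mid [np.float64(479.2), np.float64(-193.1)] [array([465.9, 492.5]), array([-206.5, -179.7])]
scene [241. 177.] 121 z 57.9 mid [np.float64(490.6), np.float64(-101.4)] [array([477.7, 503.4]), array([-114.4,  -88.3])]
scene [257. 200.] 159 z 61.1 mid [np.float64(502.2), np.float64(-15.1)] [array([489. , 515.4]), array([-28.7,  -1.5])]
side [248. 203.] 209 z 61.2 mid [np.float64(499.8), np.float64(-20.2)] [array([486. , 513.7]), array([-34.7,  -5.7])]
side [279. 223.] 240 z 58.0 mid [np.float64(489.3), np.float64(-107.6)] [array([476. , 502.6]), array([-121.4,  -93.8])]
side [316. 246.] 307 z 58.5 mid [np.float64(477.9), np.float64(-197.6)] [array([464.4, 491.4]), array([-212.2, -183. ])]
rack top 2053 ((440.2884826660156, -135.48895263671875), (366.4621887207031, 180.69203186035156), 82.66374969482422) 17.859694439527036
tray rim 718 ((563.4896850585938, 295.8825988769531), (151.96629333496094, 151.57342529296875), 70.04852294921875) 34.509767953275755
tray floor 4416 ((556.3204956054688, 300.33013916015625), (150.27285766601562, 132.55624389648438), 54.89690017700195) 10.985601129862749
offcut 1066 ((664.5032348632812, 254.54168701171875), (101.32213592529297, 61.17809295654297), 64.1468276977539) 21.160481772545126
bird 377 ((626.4337768554688, -8.238489151000977), (29.0891170501709, 64.01821899414062), 72.5959701538086) 39.446069131106206
screwdr 387 ((575.0480346679688, -183.11680603027344), (187.22979736328125, 76.04426574707031), 62.72773742675781) 19.523102718566218
yellow1 245 ((374.75634765625, -225.67105102539062), (36.48545837402344, 41.602664947509766), 53.03802490234375) 29.05676876908555
yellow2 275 ((367.6519775390625, -122.81451416015625), (40.74320602416992, 41.446895599365234), 59.185768127441406) 29.698662198181548
[ 666.7 -727.     1. ]
[752.2 -53.9  -1. ]
[ 2.913e+02  2.365e+02 -1.000e-01]
scene [595.55147857 245.42900872]
side [-53.35697717  85.23892044]
```

View pics/wrist0.png

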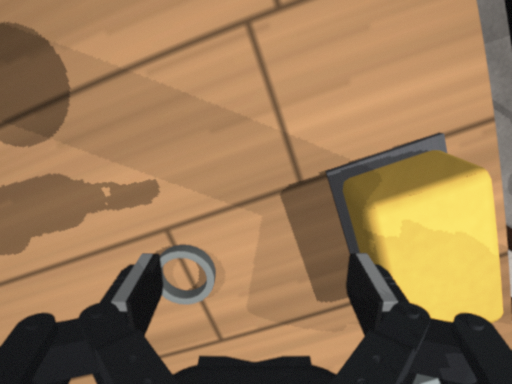

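The wrist view shows a ring at (187,275) and a tall yellow object at (425,235) below the open fingers. I'll check that it's clear before moving.

```bash
cat >> h.py <<'E'
def go(x,y,z):
    "tool-frame shift (mm) and rotation info to reach world xyz"
    st=readout.get_state();R=cv2.Rodrigues(np.zeros(3))[0]
    from scipy.spatial.transform import Rotation as Ro
    R=Ro.from_euler("xyz",st["tcp_rot"]).as_matrix()
    print("t",round(st["time"],2),"pos",st["position"].round(1),"rot",st["tcp_rot"].round(4),"F",st["ft_force"].round(2),"shift",(R.T@(np.array([x,y,z])-st["position"])).round(1))
E
python3 - <<'E'
from h import *
s=dict(np.load("wrist0.npz"));P=cloud(s);hsv=cv2.cvtColor(s["image"],cv2.COLOR_BGR2HSV)
m=(hsv[...,0]>20)&(hsv[...,0]<32)&(hsv[...,1]>150);Q=P[m]
print(np.nanpercentile(Q,[1,99],axis=0).round())
go(501,-17.6,110)
E
```

```text
[[239. 599.  30.]
 [398. 712. 112.]]
t 0.15 pos [184.8 517.8 230.8] rot [-3.1406e+00 -2.0000e-04  2.7988e+00] F [ 1.14  0.87 -0.83] shift [-477.8 -397.8  121.1]
```

step_arm:
  moves: "-0.028 -0.023 0 0 0 0;-0.028 -0.023 0 0 0 0;-0.028 -0.023 0 0 0 0;-0.028 -0.023 0 0 0 0;-0.028 -0.023 0 0 0 0;-0.028 -0.023 0 0 0 0;-0.028 -0.023 0 0 0 0;-0.028 -0.023 0 0 0 0;-0.028 -0.023 0 0 0 0;-0.028 -0.023 0 0 0 0"
  grip: 0

```text
time: 0.98
position: [371.7, 205.6, 231.3]
tcp_rot: [3.141, 0.0, 2.799]
ft_force: [1.0, 1.0, 0.0]
finger_gap: 0.2
grasp_force: 0.0
```

step_arm:
  moves: "-0.028 -0.023 0 0 0 0;-0.028 -0.023 0 0 0 0;-0.028 -0.023 0 0 0 0;-0.028 -0.023 0 0 0 0;-0.028 -0.023 0 0 0 0;0 0 0 0 0 -6.3;0 0 0 0 0 -6.3;0 0 0 0 0 0"

```text
time: 1.65
position: [464.6, 51.1, 230.9]
tcp_rot: [-3.142, -0.001, 3.022]
ft_force: [-0.7, 0.8, -0.3]
finger_gap: 0.1
grasp_force: 0.0
```

Run:
```python
from h import *
go(501,-17.6,110)
s=snapshot("wrist");cv2.imwrite("pics/w1.png",s["image"]);np.savez("wrist1.npz",**s)
go(490,-104.5,110)
```

```text
t 1.65 pos [464.6  51.1 230.9] rot [-3.1416e+00 -1.0000e-03  3.0220e+00] F [-0.68  0.84 -0.29] shift [-44.5 -63.9 120.8]
t 1.7 pos [464.4  51.6 231. ] rot [ 3.1416e+00 -7.0000e-04  3.0162e+00] F [ 0.48 -0.1  -0.08] shift [ -45.  -151.6  121. ]
```

View pics/w1.png

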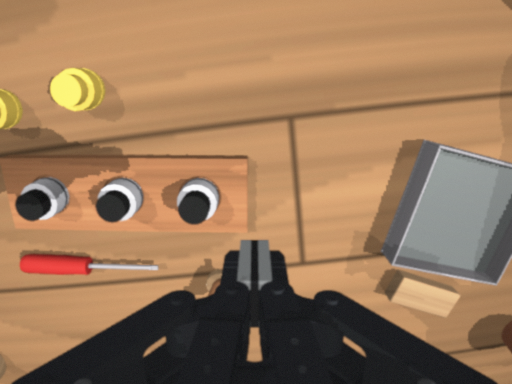

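The wrist view shows the three rubber tops at about (35,205), (115,207) and (197,207). The tray is on the right with its centre near (455,213), and the screwdriver lies along the lower edge of the rack. Next I'll measure the tops, rack and tray here.

Run:
```python
from h import *
s=dict(np.load("wrist1.npz"));P=cloud(s);im=s["image"];z=P[...,2]
hsv=cv2.cvtColor(im,cv2.COLOR_BGR2HSV)
v,u=np.mgrid[:384,:512]
m=((u<225)&(v>175)&(v<230)&(im.max(-1)<60)).astype(np.uint8)
N,L,st,c=cv2.connectedComponentsWithStats(m)
for i in range(1,N):
    if st[i,4]<100: continue
    Q=P[L==i];zt=np.nanmedian(Q[:,2][Q[:,2]>np.nanpercentile(Q[:,2],60)]);T=Q[Q[:,2]>zt-2]
    (cc,rad)=cv2.minEnclosingCircle(T[:,:2].astype(np.float32));print(c[i].round(),st[i,4],"z",zt.round(1),np.round(cc,1),round(rad,1))
def rect(n,sel):
    q=P[sel][:,:2].astype(np.float32);print(n,len(q),cv2.minAreaRect(q),np.nanmedian(P[sel][:,2]))
rect("rack",(u<255)&(v>145)&(v<240)&(z>14.5)&(z<22)&(hsv[...,1]>90))
rect("tray rim",(u>375)&(v>130)&(v<290)&(z>32)&(z<40)&(hsv[...,1]<90))
rect("shaft/handle",(u>10)&(u<165)&(v>248)&(v<280)&(z>4)&(z<50))
print(np.nanpercentile(P[(u>10)&(u<165)&(v>248)&(v<280)][:,2],99.5))
```

```text
[ 33. 204.] 746 z 57.9 [ 477.8 -196.2] 16.1
[113. 206.] 714 z 57.7 [ 489.6 -105.7] 15.6
[194. 207.] 719 z 61.0 [500.2 -17.6] 15.5
rack 12464 ((489.1055908203125, -107.84721374511719), (291.22442626953125, 91.51589965820312), 82.62744903564453) 18.749059350534125
tray rim 1359 ((563.1116943359375, 293.1153564453125), (151.6284637451172, 151.3196563720703), 70.79969787597656) 36.16914779822063
shaft/handle 1669 ((579.1322631835938, -177.911376953125), (179.85879516601562, 25.472558975219727), 81.29874420166016) 21.38479922853793
27.11365603435338
```

step_arm:
  moves: "-0.011 -0.016 0.024 0 0 0;-0.011 -0.016 0.024 0 0 0;-0.011 -0.016 0.024 0 0 0;-0.011 -0.016 0.024 0 0 0;0 0 0.024 0 0 0;0 0 0.024 0 0 0;0 0 0.012 0 0 0;0 0 0.005 0 0 0;0 0 0 0 0 0;0 0 0 0 0 0"

```text
time: 2.53
position: [500.6, -16.7, 70.9]
tcp_rot: [-3.142, 0.001, 3.018]
ft_force: [-0.1, 0.7, 0.3]
finger_gap: -0.2
grasp_force: 0.0
```

Run:
```python
from h import *
go(500.2,-17.6,61)
```

```text
t 2.53 pos [500.6 -16.7  70.9] rot [-3.1415e+00  6.0000e-04  3.0178e+00] F [-0.12  0.74  0.34] shift [ 0.3 -0.9  9.9]
```

Press gently in stages: first to about 2.5 mm below the estimated top.

step_arm:
  moves: "0 -0.001 0.004 0 0 0;0 0 0.004 0 0 0;0 0 0.003 0 0 0;0 0 0.0015 0 0 0;0 0 0 0 0 0;0 0 0 0 0 0;0 0 0 0 0 0"

```text
time: 3.12
position: [500.3, -18.0, 58.0]
tcp_rot: [3.142, 0.0, 3.019]
ft_force: [0.8, 0.3, 1.1]
finger_gap: 0.1
grasp_force: 0.8
```

step_arm:
  moves: "0 0 0.001 0 0 0;0 0 0.001 0 0 0;0 0 0 0 0 0;0 0 0 0 0 0;0 0 0 0 0 0"

```text
time: 3.53
position: [500.3, -18.0, 55.9]
tcp_rot: [3.142, 0.0, 3.019]
ft_force: [0.1, 0.3, 3.9]
finger_gap: -0.0
grasp_force: 1.7
```

step_arm:
  moves: "0 0 0.001 0 0 0;0 0 0.001 0 0 0;0 0 0 0 0 0;0 0 0 0 0 0;0 0 0 0 0 0"

```text
time: 3.95
position: [500.3, -18.0, 53.9]
tcp_rot: [-3.142, 0.0, 3.019]
ft_force: [1.0, 0.7, 5.4]
finger_gap: 0.5
grasp_force: 2.6
```

step_arm:
  moves: "0.011 -0.018 -0.025 0 0 0;0.011 -0.018 0 0 0 0;0 -0.018 0 0 0 0;0 -0.018 0 0 0 0;-0.01 -0.017 0 0 0 0;-0.012 0 0.005 0 0 0;0 0 0 0 0 0;0 0 0 0 0 0"

```text
time: 4.62
position: [489.0, -105.9, 72.9]
tcp_rot: [3.141, -0.002, 3.019]
ft_force: [-0.4, 0.8, 0.5]
finger_gap: 0.2
grasp_force: 0.0
```

Run:
```python
from h import *
go(489.6,-105.7,57.7)
```

```text
t 4.62 pos [ 489.  -105.9   72.9] rot [ 3.1409e+00 -2.0000e-03  3.0186e+00] F [-0.35  0.85  0.45] shift [-0.6  0.2 15.2]
```

step_arm:
  moves: "0 0 0.006 0 0 0;0 0 0.005 0 0 0;0 0 0.004 0 0 0;0 0 0.0025 0 0 0;0 0 0 0 0 0;0 0 0 0 0 0;0 0 0 0 0 0"

```text
time: 5.2
position: [489.3, -106.3, 56.4]
tcp_rot: [-3.141, 0.0, 3.019]
ft_force: [0.5, -1.1, -0.5]
finger_gap: 0.1
grasp_force: 0.0
```

step_arm:
  moves: "0 0 0.001 0 0 0;0 0 0.001 0 0 0;0 0 0 0 0 0;0 0 0 0 0 0;0 0 0 0 0 0"

```text
time: 5.62
position: [489.4, -106.4, 54.4]
tcp_rot: [-3.142, 0.0, 3.019]
ft_force: [-1.1, -0.0, 2.3]
finger_gap: -0.1
grasp_force: 0.9
```

step_arm:
  moves: "0 0 0.001 0 0 0;0 0 0.001 0 0 0;0 0 0 0 0 0;0 0 0 0 0 0;0 0 0 0 0 0"

```text
time: 6.03
position: [489.4, -106.4, 52.4]
tcp_rot: [-3.142, 0.0, 3.019]
ft_force: [0.6, -0.5, 4.0]
finger_gap: 0.2
grasp_force: 1.8
```

step_arm:
  moves: "0 0 0.001 0 0 0;0 0 0.0005 0 0 0;0 0 0 0 0 0;0 0 0 0 0 0;0 0 0 0 0 0"

```text
time: 6.45
position: [489.4, -106.4, 50.9]
tcp_rot: [-3.141, 0.0, 3.019]
ft_force: [0.6, -0.2, 5.4]
finger_gap: 0.2
grasp_force: 2.5
```

The middle foot is soft too, at about 0.9 N/mm. I'll press the third to confirm.

step_arm:
  moves: "0.011 -0.018 -0.025 0 0 0;0.011 -0.018 0 0 0 0;0 -0.018 0 0 0 0;0 -0.018 0 0 0 0;-0.01 -0.018 0 0 0 0;-0.012 0 0.009 0 0 0;0 0 0.006 0 0 0;0 0 0 0 0 0;0 0 0 0 0 0"

```text
time: 7.2
position: [477.1, -194.8, 60.0]
tcp_rot: [3.141, -0.002, 3.019]
ft_force: [0.2, 0.9, -0.3]
finger_gap: -0.1
grasp_force: 0.0
```

Run:
```python
from h import *
go(477.8,-196.2,57.9)
```

```text
t 7.2 pos [ 477.1 -194.8   60. ] rot [ 3.1406e+00 -2.4000e-03  3.0192e+00] F [ 0.21  0.85 -0.26] shift [-0.8 -1.3  2.1]
```

step_arm:
  moves: "-0.001 -0.001 0.001 0 0 0;0 0 0.0015 0 0 0;0 0 0.0015 0 0 0;0 0 0 0 0 0;0 0 0 0 0 0;0 0 0 0 0 0"

```text
time: 7.7
position: [479.1, -196.7, 56.9]
tcp_rot: [-3.142, 0.0, 3.019]
ft_force: [-0.5, 0.5, 0.1]
finger_gap: 0.3
grasp_force: 0.0
```

step_arm:
  moves: "0 0 0.001 0 0 0;0 0 0.001 0 0 0;0 0 0 0 0 0;0 0 0 0 0 0;0 0 0 0 0 0"

```text
time: 8.12
position: [479.2, -196.8, 55.0]
tcp_rot: [-3.142, 0.0, 3.019]
ft_force: [-0.9, 0.3, 5.4]
finger_gap: 0.5
grasp_force: 2.3
```

step_arm:
  moves: "0 0 0.001 0 0 0;0 0 0.001 0 0 0;0 0 0 0 0 0;0 0 0 0 0 0;0 0 0 0 0 0"

```text
time: 8.53
position: [479.2, -196.8, 53.2]
tcp_rot: [-3.141, 0.001, 3.019]
ft_force: [-1.2, 0.5, 8.9]
finger_gap: -0.1
grasp_force: 4.4
```

step_arm:
  moves: "0 0 0.001 0 0 0;0 0 0.0005 0 0 0;0 0 0 0 0 0;0 0 0 0 0 0;0 0 0 0 0 0"

```text
time: 8.95
position: [479.3, -196.9, 52.0]
tcp_rot: [-3.141, 0.001, 3.019]
ft_force: [-1.9, 2.2, 11.9]
finger_gap: -0.0
grasp_force: 5.8
```

step_arm:
  moves: "0 0 0.001 0 0 0;0 0 0 0 0 0;0 0 0 0 0 0;0 0 0 0 0 0"

```text
time: 9.28
position: [479.3, -196.8, 51.2]
tcp_rot: [-3.141, 0.001, 3.019]
ft_force: [-2.7, 2.9, 13.9]
finger_gap: -0.0
grasp_force: 6.8
```

step_arm:
  moves: "0 0 -0.02 0 0 0;0 0 -0.02 0 0 0;0 0 0 0 0 0;0 0 0 0 0 0"

```text
time: 9.62
position: [479.6, -197.1, 90.9]
tcp_rot: [-3.141, 0.002, 3.019]
ft_force: [-0.1, 0.3, 0.6]
finger_gap: -0.0
grasp_force: 0.0
```

step_arm:
  moves: "0 0 0 0 0 0;0 0 0 0 0 0;0 0 0 0 0 0;0 0 0 0 0 0"
  grip: 0.76

```text
time: 9.95
position: [478.8, -196.6, 89.6]
tcp_rot: [3.141, -0.001, 3.019]
ft_force: [0.2, 0.4, -0.2]
finger_gap: 48.5
grasp_force: 0.0
```

Run:
```python
from h import *
go(477.8,-196.2,17)
s=snapshot("wrist");cv2.imwrite("pics/w2.png",s["image"]);np.savez("wrist2.npz",**s)
```

```text
t 9.95 pos [ 478.8 -196.6   89.6] rot [ 3.1411e+00 -1.2000e-03  3.0187e+00] F [ 0.2   0.41 -0.24] shift [ 0.9  0.2 72.6]
```

View pics/w2.png

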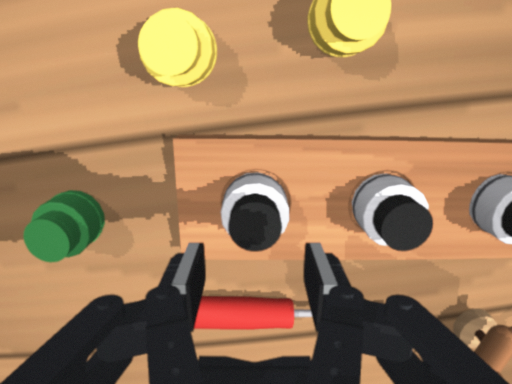

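The wrist view shows the hard foot at (255,218), centred between the fingers (190 and 315). The green look-alike at (65,225) and the neighbouring foot at (400,220) are both clear.

step_arm:
  moves: "0.001 0 0 0 0 0;0 0 0 0 0 0;0 0 0.016 0 0 0;0 0 0.016 0 0 0;0 0 0.016 0 0 0;0 0 0.012 0 0 0;0 0 0.008 0 0 0;0 0 0.004 0 0 0;0 0 0 0 0 0;0 0 0 0 0 0"

```text
time: 10.83
position: [478.3, -196.8, 18.6]
tcp_rot: [-3.141, 0.0, 3.019]
ft_force: [-0.2, 0.1, -0.5]
finger_gap: 64.9
grasp_force: 0.0
```

Run:
```python
from h import *
go(477.8,-196.2,17)
print(readout.get_state()["finger_gap"])
```

```text
t 10.83 pos [ 478.3 -196.8   18.6] rot [-3.1415e+00  2.0000e-04  3.0187e+00] F [-0.24  0.12 -0.47] shift [0.6 0.5 1.6]
64.86273149089776
```

step_arm:
  moves: "0 0 0.001 0 0 0;0 0 0 0 0 0;0 0 0 0 0 0;0 0 0 0 0 0;0 0 0 0 0 0;0 0 0 0 0 0"
  grip: 0

```text
time: 11.33
position: [478.5, -196.8, 18.2]
tcp_rot: [-3.141, 0.001, 3.019]
ft_force: [-0.9, 0.9, 6.6]
finger_gap: 42.0
grasp_force: 60.4
```

step_arm:
  moves: "0 0 -0.004 0 0 0;0 0 -0.006 0 0 0;0 0 -0.01 0 0 0;0 0 -0.01 0 0 0;0 0 -0.015 0 0 0;0 0 -0.015 0 0 0;0 0 0 0 0 0;0 0 0 0 0 0"

```text
time: 12.0
position: [478.7, -197.0, 78.3]
tcp_rot: [-3.141, 0.002, 3.019]
ft_force: [-0.2, 0.2, -2.6]
finger_gap: 42.1
grasp_force: 60.9
```

Run:
```python
from h import *
s=snapshot("side");c=s["image"][120:320,130:400];cv2.imwrite("pics/s2.png",cv2.resize(c,None,fx=2.2,fy=2.2))
go(563.2,294,77)
print(readout.get_state()["joint_positions"].round(2))
```

```text
t 12.05 pos [ 478.2 -196.7   77.5] rot [-3.1413e+00  7.0000e-04  3.0188e+00] F [-0.09 -0.15 -3.15] shift [-2.430e+01  4.974e+02  3.000e-01]
[-0.55  0.3  -0.34  0.94 -0.   -0.43]
```

View pics/s2.png

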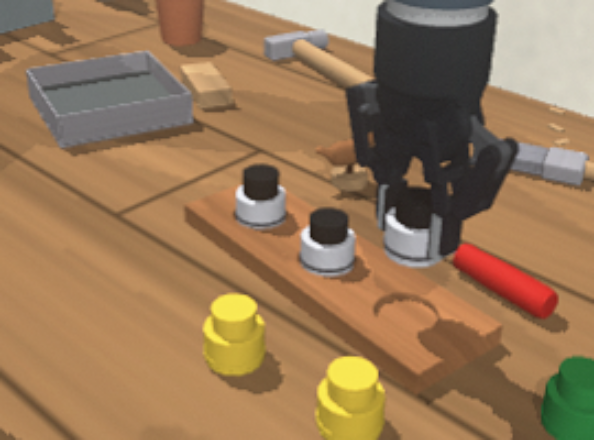

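The side view shows the hard foot held upright at (410,230) in the crop. The two soft feet are still seated and the recess at the -y end is empty. Now I'll lift and carry it to the tray.

step_arm:
  moves: "0 0 -0.015 0 0 0;0 0.01 -0.015 0 0 0;0 0.02 -0.01 0 0 0;-0.003 0.03 0 0 0 0;-0.003 0.036 0 0 0 0;-0.003 0.036 0 0 0 0;-0.003 0.036 0 0 0 0;-0.003 0.036 0 0 0 0;-0.003 0.036 0 0 0 0;-0.003 0.036 0 0 0 0"

```text
time: 12.88
position: [532.3, 76.5, 116.3]
tcp_rot: [-3.141, -0.001, 3.019]
ft_force: [0.1, -0.4, -2.2]
finger_gap: 42.1
grasp_force: 61.1
```

step_arm:
  moves: "-0.003 0.036 0 0 0 0;0 0.036 0 0 0 0;0 0.036 0 0 0 0;0 0.036 0 0 0 0;0 0.03 0 0 0 0;0 0.022 0 0 0 0;0 0.014 0 0 0 0;0 0.008 0 0 0 0;0 0 0 0 0 0;0 0 0 0 0 0"

```text
time: 13.72
position: [562.3, 290.0, 116.8]
tcp_rot: [-3.141, -0.001, 3.019]
ft_force: [0.2, -0.2, -1.8]
finger_gap: 42.2
grasp_force: 61.2
```

Run:
```python
from h import *
go(563.2,294,18)
print(readout.get_state()["grasp_force"])
s=snapshot("wrist");c=s["image"];cv2.imwrite("pics/w3.png",c)
P=cloud(s); v,u=np.mgrid[:384,:512]
hsv=cv2.cvtColor(c,cv2.COLOR_BGR2HSV);m=(P[...,2]>31)&(P[...,2]<41)&(hsv[...,1]<90)&(v<260)
print(cv2.minAreaRect(P[m][:,:2].astype(np.float32)))
```

```text
t 13.72 pos [562.3 290.  116.8] rot [-3.1408e+00 -8.0000e-04  3.0186e+00] F [ 0.21 -0.17 -1.78] shift [-0.5  4.2 98.8]
61.16585969924927
((560.3816528320312, 294.84930419921875), (150.59022521972656, 143.09390258789062), 70.19500732421875)
```

View pics/w3.png

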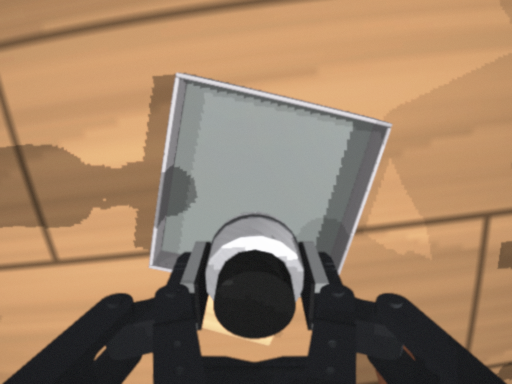

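The wrist view shows the foot at (255,280), held upright above the tray centre, with the tray corners at (180,75), (390,125) and (150,267). Now I'll lower it.

step_arm:
  moves: "0 0.004 0.012 0 0 0;0 0 0.018 0 0 0;0 0 0.018 0 0 0;0 0 0.018 0 0 0;0 0 0.012 0 0 0;0 0 0.008 0 0 0;0 0 0.003 0 0 0;0 0 0 0 0 0;0 0 0 0 0 0"

```text
time: 14.52
position: [563.3, 294.5, 28.7]
tcp_rot: [3.141, 0.001, 3.018]
ft_force: [-0.2, -0.0, -2.7]
finger_gap: 42.2
grasp_force: 61.2
```

step_arm:
  moves: "0 0 0.002 0 0 0;0 0 0.002 0 0 0;0 0 0.0015 0 0 0;0 0 0.0015 0 0 0;0 0 0 0 0 0;0 0 0 0 0 0;0 0 0 0 0 0"

```text
time: 15.1
position: [563.0, 294.7, 21.3]
tcp_rot: [3.142, 0.0, 3.019]
ft_force: [-0.1, 0.3, -1.7]
finger_gap: 41.6
grasp_force: 61.2
```

step_arm:
  moves: "0 0 0.001 0 0 0;0 0 0.001 0 0 0;0 0 0 0 0 0;0 0 0 0 0 0;0 0 0 0 0 0"

```text
time: 15.52
position: [563.0, 294.7, 19.3]
tcp_rot: [-3.142, -0.0, 3.019]
ft_force: [-0.7, -0.5, -2.0]
finger_gap: 42.1
grasp_force: 61.2
```

step_arm:
  moves: "0 0 0.001 0 0 0;0 0 0 0 0 0;0 0 0 0 0 0;0 0 0 0 0 0"

```text
time: 15.85
position: [563.0, 294.6, 18.3]
tcp_rot: [3.142, -0.0, 3.019]
ft_force: [-0.0, 0.3, -1.7]
finger_gap: 42.3
grasp_force: 61.2
```

step_arm:
  moves: "0 0 0.001 0 0 0;0 0 0 0 0 0;0 0 0 0 0 0;0 0 0 0 0 0"

```text
time: 16.18
position: [563.0, 294.7, 17.4]
tcp_rot: [3.142, 0.0, 3.019]
ft_force: [-0.4, 0.1, 0.3]
finger_gap: 42.4
grasp_force: 61.2
```

step_arm:
  moves: "0 0 0.0005 0 0 0;0 0 0 0 0 0;0 0 0 0 0 0;0 0 0 0 0 0"

```text
time: 16.52
position: [563.0, 294.7, 16.9]
tcp_rot: [3.141, 0.0, 3.019]
ft_force: [0.5, 0.1, 1.4]
finger_gap: 42.1
grasp_force: 61.3
```

step_arm:
  moves: "0 0 0 0 0 0;0 0 0 0 0 0;0 0 0 0 0 0;0 0 0 0 0 0;0 0 0 0 0 0;0 0 0 0 0 0"
  grip: 0.78

```text
time: 17.02
position: [563.0, 294.6, 16.7]
tcp_rot: [-3.142, -0.0, 3.019]
ft_force: [0.1, -1.3, -0.9]
finger_gap: 66.3
grasp_force: 0.0
```

step_arm:
  moves: "0 0 -0.006 0 0 0;0 0 -0.01 0 0 0;0 0 -0.018 0 0 0;0 0 -0.025 0 0 0;0 0 -0.03 0 0 0;0 0 -0.03 0 0 0;0 0 -0.03 0 0 0;0 0 0 0 0 0;0 0 0 0 0 0;0 0 0 0 0 0"

```text
time: 17.85
position: [562.8, 294.6, 166.1]
tcp_rot: [3.141, 0.0, 3.019]
ft_force: [-0.0, -0.2, -1.1]
finger_gap: 66.7
grasp_force: 0.0
```

Run:
```python
from h import *
s=snapshot("scene");P=cloud(s);im=s["image"];v,u=np.mgrid[:384,:512]
cv2.imwrite("pics/f1.png",cv2.resize(im[120:384,170:400],None,fx=2.2,fy=2.2))
b=(u>188)&(v>215)&(u<228)&(v<248)&(P[...,2]>8)&(P[...,2]<70);print("bird",cv2.minAreaRect(P[b][:,:2].astype(np.float32)))
w=snapshot("wrist");Q=cloud(w);m=(w["image"].max(-1)<60)&(Q[...,2]>52)&(Q[...,2]<66);print(np.nanpercentile(Q[m],[1,50,99],axis=0).round(1))
go(563,294,200)
```

```text
bird ((627.0379028320312, -8.435523986816406), (27.34021759033203, 65.34349060058594), 60.83754348754883)
[[547.2 279.8  54. ]
 [561.4 293.6  57. ]
 [576.7 307.2  58.4]]
t 17.95 pos [562.4 294.5 164.9] rot [-3.1408e+00 -1.5000e-03  3.0187e+00] F [-0.15  0.2   0.07] shift [ -0.6  -0.4 -35.1]
```

View pics/f1.png

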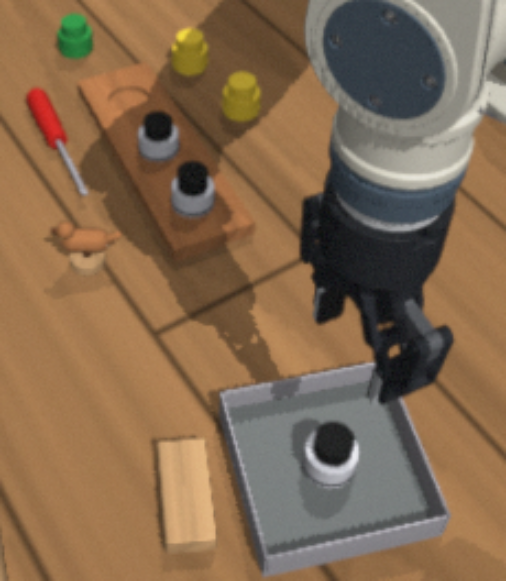

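The hard foot stands upright at (332,455) in the tray, with the gripper clear above it. The two soft feet are still in the rack at (158,135) and (193,190), and the bird hasn't moved, so I'm handing in.

```bash
python3 -c "
from h import *
print(workorder.sign_off())"
```

```text
the job is handed in; nothing more can be done
None
```

The hard foot was at the rack's -y end (seat_1; about 14 N at 6 mm, against about 5.4 N for the other two); it now stands upright in the steel tray, the two soft feet are in their recesses, the bird is undisturbed, and the job was handed in at about 18 s.

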